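Unlock the field balance with the pin spanner and stand the weighing cone on it

TASK

Take the pin spanner from its wooden rest, put both its prongs well down into the two holes of the balance's lock ring, and with the spanner turn the ring anticlockwise (seen from above) until its lug is fully up against the stop post at that end of its travel. Then lay the spanner back on its rest, level across both cheeks with the prongs hanging between them, and stand the top-heavy white weighing cone upright in the middle of the balance's round pan, so that its whole foot is on the pan and it stays standing still by itself. Set both down gently rather than letting them drop, do not knock the cone over, and leave the other things on the table where they are.

Things in the scene. Friction and masses are not known exactly. Their poses are not given: they have to be found in the camera images.
- spanner: Dark steel pin spanner, at first on the rest. Bridge bar 116 x 24 x 12 mm; origin at the centre of its underside, x along it, z up. Two 8 mm round prongs point down 20 mm at x = +38 and -38 mm. Upright grip block on the middle: 44 mm along x, 16 mm thick in y, from 12 to 62 mm above the origin; pinch it across y from above. 0.15 to 0.35 kg. May be used and parked either way round.
- prong_a (a point): Tip of the spanner's prong at its +x end (20 mm below the bridge's underside).
- prong_b (a point): Tip of the spanner's prong at its -x end.
- rest: Fixed wooden rest, 124 x 70 mm, left or right of the balance. Origin at the centre of its underside. Two upright cheeks 12 mm thick in x, 64 mm long in y, at x = -53 and +53 mm, tops 40 mm above the origin; clear gap 94 mm, its floor 8 mm high. The spanner's bridge lies along x on the cheek tops (origin 40 mm above the rest's), prongs in the gap with 5 mm play each way in x.
- ring_face (a point): Centre of the lock ring's top face, on its vertical turning axis, 46 mm above the table; x runs through both holes and turns with the ring: a flat aluminium collar, 100 mm outside, 52 mm inside, 12 mm thick, on a fixed round grey balance housing (176 mm wide, 34 mm high). A lug on its rim, a quarter turn anticlockwise from hole A, moves between two small stop posts on the housing.
- hole_a (a point): Centre of the mouth of one hole in the ring's top face, 38 mm from the axis. The holes are 12 mm in diameter and go straight through the ring, 12 mm deep, down to the housing.
- hole_b (a point): Centre of the mouth of the other hole, opposite the first.
- lock_ring (a joint): Turn of the lock ring in rad, growing anticlockwise seen from above: 0 with its lug at the locked stop, 1.25 with its lug hard against the open stop. It starts at 0 to 0.35, has stiff dry friction of about 0.15 N m, no spring, and stays where it is left.
- pan_top (a point): Centre of the top of the balance's fixed round steel pan, 48 mm in diameter, in the middle of the lock ring, 50 mm above the table, 4 mm above the ring's face. The spanner's bridge passes over the pan: with the prongs on the housing its underside is 54 mm above the table.
- cone: White plastic weighing cone: hollow funnel, open at the top, 130 mm tall, at first standing upright on the table on the side of the balance opposite the rest. Origin at the centre of its foot, z up. Foot 30 mm in diameter, widening to 62 mm at 95 mm height, then a straight band 62 mm in diameter up to 130 mm, to be gripped from above. 0.08 to 0.17 kg; tips over easily.
- pliers: Bystander: red-handled pliers lying flat, 170 mm long. Origin at mid length on the underside, x to the jaws.
- notebook: Bystander: notebook 150 x 105 x 18 mm. Origin at the centre of its underside.
- tin: Bystander: round tin, 58 mm in diameter, 45 mm high. Origin at the centre of its underside.
- jar: Bystander: clear jar with a lid, 56 mm in diameter, 70 mm high. Origin at the centre of its underside.
- block: Bystander: white block 90 x 90 x 30 mm with an upright wooden dowel, 110 mm high in all. Origin at the centre of its underside.
- flask: Bystander: blue bottle, 66 mm in diameter, 160 mm high. Origin at the centre of its underside.
Things that resemble listed ones, but are neither listed nor needed, are in the scene too. What is shaped like the spanner but turquoise is not meant. Leave any yellow look-alike of the cone alone.

How it is judged:
By the outcome, as a careful person would: the job done as asked, in the order asked, and still so for the second after the job is handed in, with the robot touching nothing.
It also fails if it takes over 72 s, if anything falls off the work surface, if the arm or the gripper's body presses on something with over 40 N, if the wrist force passes 120 N, or if a joint passes its speed limit or range.

ROBOT

A 6-joint arm with a two-finger parallel gripper is mounted at the origin on the work surface. World frame = base frame: x ahead of the robot, y to its left, z up, the work surface at z = 0. Lengths are in m, angles in rad, forces in N, time in s.
With the tool pointing down it reaches from about 0.375 to 0.975 m from the base axis. Payload 3.8 kg.
Tool frame: the origin (TCP) lies midway between the tips of the shut fingers; the grasp point (between the pads) lies 19 mm behind it; z points along the fingers, y is the line along which they close (so a half turn about z gives the same grasp; the last joint's range is limited). The gripper opens to 85 mm and grips with 20 to 120 N. Pads are 22 mm wide; open, the fingers measure 114 mm over their backs; the gripper's body (76 mm by 85 mm) begins 54 mm behind the grasp point. The pads swing forward as they close: fully open they stand 13 mm farther back than shut.
Start: joints at [1.105, 0.264, 1.604, -0, 1.274, -0.037], TCP at [0.281, 0.614, 0.231] pointing down, gripper open.
Joint ranges: [-2.63, 2.63], [-0.94, 2.18], [0.31, 2.57], [-1.31, 4.45], [0, 2.66], [-2.55, 2.55]. Speed limits (rad/s): [2.57, 2.57, 3.14, 3.14, 3.14, 3.14].

INTERFACE

Orientations are given as a rotation vector (axis times angle).
In Python, from workcell import bot, imaging gives the robot as it stands.
- The arm moves only by the tool step_arm, never from a script. Its argument "series" is a list of rows, each an object of numbers: "grip": the closure, from -1 (fully open) to 1 (shut); "x", "y", "z": the shift along the tool's x, y, z normalised to -1 to 1, where 1 is 500 mm; "ax", "ay", "az": the turn, a rotation vector about the tool's x, y, z normalised to -1 to 1, where 1 is 30 degrees. A call has 1 to 12 rows; each row is the pose to reach, as a shift and turn from the pose commanded when the call began, along the tool's axes at that moment; what a row does not reach only later rows make up. A row lasts 1/10 s, in which the tool goes at most 50 mm and 8.59 degrees, less where a joint would pass 70% of its speed; a pose out of reach is approached as far as the arm can. A call with a number of a shift or a turn outside -1 to 1 is refused whole. A call with a gripper value outside its range is refused whole. The fingers move at their own pace and stop on an object; "force" is the grip in N (left out, the last holds). Time passes only in rows, so rows that repeat a pose let the fingers close. It gives the time, the measured TCP pose, the force, the opening and the grip force at its end, in the units of the state.
- bot.read_state(): the state, without advancing time (a new reading comes with each control period).
- imaging.read_camera(name): name is "scene" or "top" or "wrist"; returns a dict with "img" (480x640x3 uint8, red, green, blue), "fx", "fy", "cx", "cy" (pixels), "R" (3x3) and "t" (3): a world point X has camera coordinates R X + t. Camera axes: x right, y down, z forward; pixel columns grow to the right and rows downward; lengths in m; the calibration is good to about 2 mm. A picture is of the moment at which its call begins. There is no depth.
- bot.finish_job(): hands the job in; it is judged then, once.
The state is a dict: "time": time; "q": joint angles; "joint_vel": joint speeds; "joint_torque": joint torques, N m; "tool_pos": TCP position; "tcp_rot": TCP orientation; "wrist_force": force on the tool from outside, world axes, zero at the start; "torque": the same for the moment, N m; "width": opening from 0.0 (shut) to 1.0 (fully open); "grip_force": force on a finger pad.
Only numpy, scipy, OpenCV 4.12 (cv2) and the standard library are available. Lean on these libraries where they do the work, as an engineer would, in place of code of your own. Each camera call takes 0.05 s, during which the arm holds its last target. There are 200 camera calls.

## Working session

There is one attempt and no reset: what is moved stays moved. The work goes in short steps, Python scripts to look and compute and a tool call to move; the robot and the scene stay as the last step left them, time stands still between calls to the robot, and variables do not carry over. Pictures are saved under pics/ and viewed, at most 10 in all, crops included, and the job is handed in when it is done.

Besides the shell and the picture viewer there is one more tool, called after "Request:" in YAML: its name, and indented under it one key for each argument. step_arm: Moves the arm, as the interface text tells. Scaled input: -1 to 1 covers 500 mm each way for a shift and 30 degrees each way for a turn. Its arguments: {"type":"object","properties":{"series":{"type":"array","items":{"type":"object","properties":{"grip":{"type":"number"},"x":{"type":"number","minimum":-1,"maximum":1},"y":{"type":"number","minimum":-1,"maximum":1},"z":{"type":"number","minimum":-1,"maximum":1},"ax":{"type":"number","minimum":-1,"maximum":1},"ay":{"type":"number","minimum":-1,"maximum":1},"az":{"type":"number","minimum":-1,"maximum":1}}}},"force":{"type":"number"}},"required":["series"]}

```bash
mkdir -p pics; cat > h.py <<'E'
import numpy as np, cv2
from workcell import bot, imaging
from scipy.spatial.transform import Rotation as Ro
def cam(n,save=None):
    c=imaging.read_camera(n); c={k:(np.array(v) if k in('img','R','t') else v) for k,v in c.items()}
    if save: cv2.imwrite('pics/'+save,c['img'][:,:,::-1])
    return c
def ray(c,u,v,z):
    d=c['R'].T@np.array([(u-c['cx'])/c['fx'],(v-c['cy'])/c['fy'],1.]); o=-c['R'].T@c['t']
    return o+d*(z-o[2])/d[2]
def proj(c,X):
    p=c['R']@np.array(X)+c['t']; return np.array([c['fx']*p[0]/p[2]+c['cx'],c['fy']*p[1]/p[2]+c['cy']])
E
python3 - <<'E'
from h import *
a=cam('top','top1.png');b=cam('scene','scene1.png')
for c in(a,b): print(c['fx'],c['R'].round(3).tolist(),(-c['R'].T@c['t']).round(3))
s=bot.read_state(); print({k:np.round(v,3).tolist() for k,v in s.items()})
E
```

```text
443.4087431851388 [[0.023, -1.0, -0.014], [-0.997, -0.022, -0.074], [0.074, 0.016, -0.997]] [ 0.514 -0.048  1.012]
537.7111502379483 [[0.873, 0.488, 0.016], [0.338, -0.581, -0.741], [-0.352, 0.652, -0.672]] [ 1.087 -0.948  1.03 ]
{'time': 0.1, 'q': [1.105, 0.265, 1.605, -0.0, 1.274, -0.037], 'joint_vel': [-0.0, -0.001, -0.003, 0.001, -0.0, -0.001], 'joint_torque': [0.001, -51.671, -36.859, 0.0, 0.006, 0.0], 'tool_pos': [0.28, 0.613, 0.23], 'tcp_rot': [-0.668, -3.069, 0.003], 'wrist_force': [-0.439, 0.518, -0.022], 'torque': [-0.017, -0.038, 0.038], 'grip_force': 0.0, 'width': 1.004}
```

View pics/top1.png

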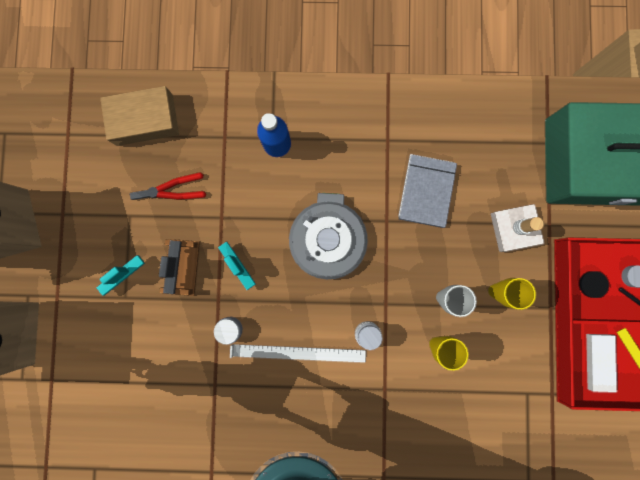

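View pics/scene1.png

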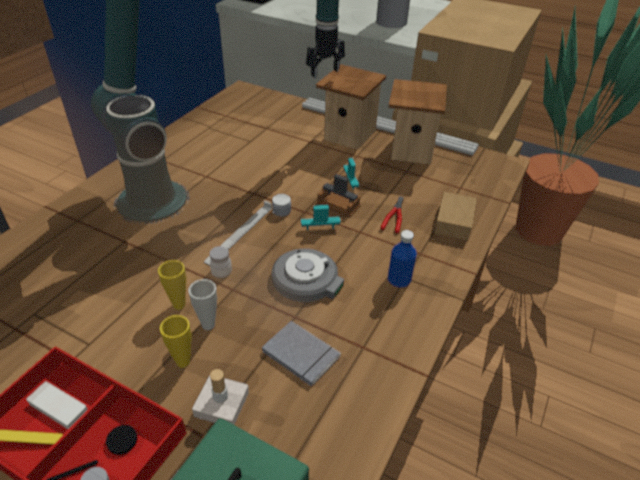

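In the top view the dark spanner on its brown rest is at about (175,267), with turquoise look-alikes at (120,275) and (237,265). The ring is at (328,238). The white cone is at (458,300), with yellow ones at (517,293) and (450,353). The dark one on the rest and the white one fit the description, so I'll confirm both in a crop.

```bash
python3 - <<'E'
from h import *
c=cam('top')
im=c['img'][:,:,::-1]
A=cv2.resize(im[225:310,85:265],None,fx=4,fy=4,interpolation=cv2.INTER_CUBIC)[:300,:720]
B=cv2.resize(im[190:285,285:375],None,fx=4,fy=4,interpolation=cv2.INTER_CUBIC)[:290,:360]
C=cv2.resize(im[270:345,420:510],None,fx=4,fy=4,interpolation=cv2.INTER_CUBIC)[:290,:360]
B=im[190:285,285:375]; B=cv2.resize(B,(360,290)); C=cv2.resize(im[275:350,425:515],(360,290))
cv2.imwrite('pics/crop1.png',np.vstack([A,np.hstack([B,C])]))
print('spanner',ray(c,169,267,.1),'rest',ray(c,180,267,.04),'ring',ray(c,328,239,.05),'cone top',ray(c,461,301,.13))
E
```

```text
spanner [0.51630395 0.26904582 0.1       ] rest [0.51701937 0.26565258 0.04      ] ring [ 0.58508954 -0.05802259  0.05      ] cone top [ 0.46272737 -0.32108204  0.13      ]
```

View pics/crop1.png

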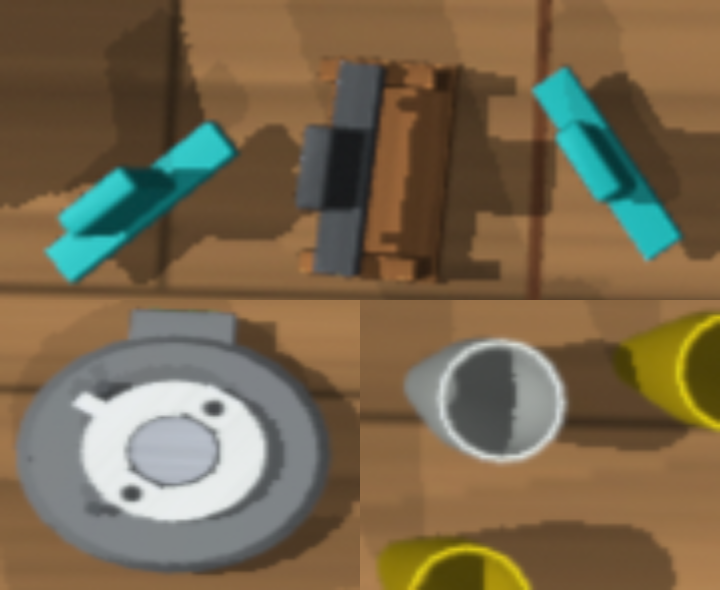

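The crop confirms it. The dark steel spanner lies on the brown rest, with its grip block top at full-image (163.3,266.8). The ring holes are at (338,225) and (318,253), and the lug is at (307,224) next to the upper post. The white cone's rim is at about (460.5,300). I'll compute the approach next.

```bash
cat >> h.py <<'E'
def yawof(R): # yaw of tool y (deg)
    return np.degrees(np.arctan2(R[1,1],R[0,1]))
def goto(xyz,yaw):
    """shift/turn in normalised tool units from the measured pose to TCP xyz, tool down, tool-y at yaw deg"""
    s=bot.read_state(); R=Ro.from_rotvec(s['tcp_rot']).as_matrix(); y=np.radians(yaw)
    Y=np.array([np.cos(y),np.sin(y),0]); Z=np.array([0,0,-1.]); T=np.c_[np.cross(Y,Z),Y,Z]
    d=R.T@(np.array(xyz)-s['tool_pos'])/.5; w=Ro.from_matrix(R.T@T).as_rotvec()/np.radians(30)
    print('shift',d.round(4),'turn',w.round(3),'| tcp',np.round(s['tool_pos'],4),'yaw %.2f'%yawof(R),'tilt',R[:,2].round(4),'t',s['time'],'q6 %.2f'%s['q'][5])
E
python3 - <<'E'
from h import *
c=cam('top')
e1=ray(c,175,241,.052);e2=ray(c,169.5,293.5,.052);g=ray(c,163.3,266.8,.102)
d=e1-e2;print(e1,e2,np.linalg.norm(d),np.degrees(np.arctan2(d[1],d[0])),'bridge',(e1+e2)/2,'grip',g)
A=ray(c,338.25,225.4,.046);B=ray(c,317.75,253.2,.046);d=A-B
print('holes',A,B,np.linalg.norm(d),np.degrees(np.arctan2(d[1],d[0])),'mid',(A+B)/2,'pan',ray(c,328.25,239.5,.05))
goto([.48,.267,.25],84)
E
```

```text
[0.57326099 0.27532281 0.052     ] [0.45934003 0.28193515 0.052     ] 0.11411269312291733 -3.3219028797157475 bridge [0.51630051 0.27862898 0.052     ] grip [0.51644039 0.28015526 0.102     ]
holes [ 0.6157141  -0.07985428  0.046     ] [ 0.55386847 -0.03638563  0.046     ] 0.07559368287673461 -35.10174124272344 mid [ 0.58479129 -0.05811996  0.046     ] pan [ 0.5840113  -0.05858899  0.05      ]
shift [-0.6511 -0.4643 -0.0385] turn [-0.003 -0.001 -0.619] | tcp [0.2804 0.6135 0.2304] yaw 65.43 tilt [-6.0e-04 -1.3e-03 -1.0e+00] t 0.2 q6 -0.04
```

Request:
step_arm:
  force: 60
  series:
    - {"x":-0.708,"y":-0.412,"z":0.02,"az":-0.71,"grip":-0.2}
    - {"x":-0.708,"y":-0.412,"z":0.02,"az":-0.71,"grip":-0.2}
    - {"x":-0.708,"y":-0.412,"z":0.02,"az":-0.71,"grip":-0.2}
    - {"x":-0.708,"y":-0.412,"z":0.02,"az":-0.71,"grip":-0.2}
    - {"x":-0.708,"y":-0.412,"z":0.02,"az":-0.71,"grip":-0.2}
    - {"x":-0.708,"y":-0.412,"z":0.02,"az":-0.71,"grip":-0.2}
    - {"x":-0.708,"y":-0.412,"z":0.02,"az":-0.71,"grip":-0.2}
    - {"x":-0.708,"y":-0.412,"z":0.02,"az":-0.71,"grip":-0.2}
    - {"x":-0.708,"y":-0.412,"z":0.02,"az":-0.71,"grip":-0.2}
    - {"x":-0.708,"y":-0.412,"z":0.02,"az":-0.71,"grip":-0.2}
    - {"x":-0.708,"y":-0.412,"z":0.02,"az":-0.71,"grip":-0.2}

```text
validation failed for argument at $.se...
```

```bash
python3 - <<'E'
from h import *
c=cam('wrist','w1.png'); print(c['fx'],c['R'].round(3).tolist(),(-c['R'].T@c['t']).round(3))
for z in (.052,.102): print(proj(c,[.5163,.279,z]))
goto([.5163,.279,.061],86.7)
E
```

```text
331.9479696805477 [[0.415, 0.91, -0.002], [0.874, -0.398, 0.277], [0.251, -0.116, -0.961]] [0.217 0.643 0.373]
[162.58166458 489.10224186]
[142.12415889 532.65710463]
shift [-0.7071 -0.4121  0.3397] turn [-0.002 -0.    -0.709] | tcp [0.2805 0.6136 0.2306] yaw 65.43 tilt [-5.e-04 -1.e-03 -1.e+00] t 0.25 q6 -0.04
```

View pics/w1.png

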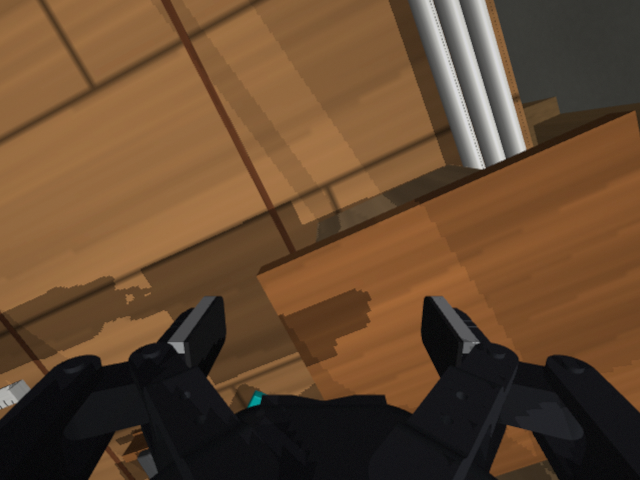

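The wrist view shows only the start area: a nest-box roof at lower right (450,350), with the rest hidden behind the gripper. The move was refused on validation, so I'll retry with every key given and lift first to clear the roof.

Request:
step_arm:
  force: 60
  series:
    - {"x":0,"y":0,"z":-0.1,"ax":0,"ay":0,"az":0,"grip":-0.2}
    - {"x":-0.7,"y":-0.41,"z":-0.1,"ax":0,"ay":0,"az":-0.71,"grip":-0.2}
    - {"x":-0.7,"y":-0.41,"z":-0.1,"ax":0,"ay":0,"az":-0.71,"grip":-0.2}
    - {"x":-0.7,"y":-0.41,"z":-0.1,"ax":0,"ay":0,"az":-0.71,"grip":-0.2}
    - {"x":-0.7,"y":-0.41,"z":-0.1,"ax":0,"ay":0,"az":-0.71,"grip":-0.2}
    - {"x":-0.7,"y":-0.41,"z":-0.1,"ax":0,"ay":0,"az":-0.71,"grip":-0.2}
    - {"x":-0.7,"y":-0.41,"z":0.02,"ax":0,"ay":0,"az":-0.71,"grip":-0.2}
    - {"x":-0.7,"y":-0.41,"z":0.02,"ax":0,"ay":0,"az":-0.71,"grip":-0.2}
    - {"x":-0.7,"y":-0.41,"z":0.02,"ax":0,"ay":0,"az":-0.71,"grip":-0.2}
    - {"x":-0.7,"y":-0.41,"z":0.02,"ax":0,"ay":0,"az":-0.71,"grip":-0.2}
    - {"x":-0.7,"y":-0.41,"z":0.02,"ax":0,"ay":0,"az":-0.71,"grip":-0.2}
    - {"x":-0.7,"y":-0.41,"z":0.02,"ax":0,"ay":0,"az":-0.71,"grip":-0.2}

```text
time: 1.45
tool_pos: [0.5136, 0.2824, 0.2215]
tcp_rot: [-0.091, -3.14, -0.001]
wrist_force: [0.4, -0.9, -0.3]
width: 0.599
grip_force: 0.0
```

```bash
python3 - <<'E'
from h import *
c=cam('wrist','w2.png')
for z in (.052,.102): print(proj(c,[.5163,.279,z]))
print(np.round(-c['R'].T@c['t'],3))
goto([.5163,.279,.061],86.7)
E
```

```text
[319.74758556 224.69818709]
[319.1952838  238.53008484]
[0.444 0.286 0.364]
shift [-0.0057 -0.0082  0.322 ] turn [0.002 0.001 0.002] | tcp [0.5136 0.2831 0.222 ] yaw 86.76 tilt [ 5.0e-04  1.2e-03 -1.0e+00] t 1.5 q6 -1.05
```

View pics/w2.png

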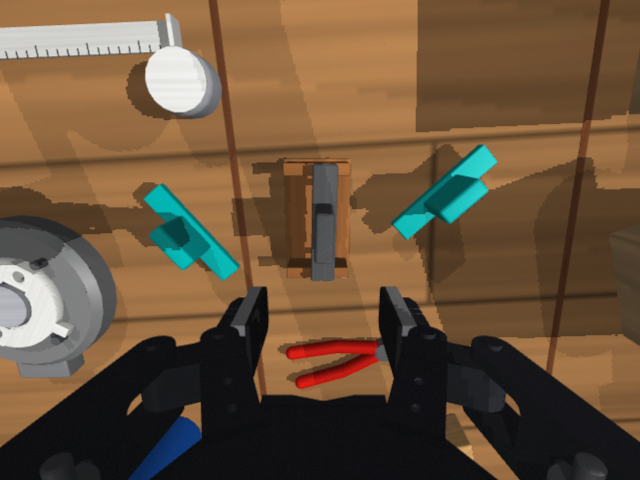

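The wrist view shows the spanner on its rest, with the bridge from (325,165) to (322,280) and the grip top near (324,237). That is about 4 mm towards +y of my estimate. I'll refine it by mask.

```bash
python3 - <<'E'
from h import *
c=cam('wrist'); im=c['img'][155:290,270:370].astype(int)
m=((im.max(2)-im.min(2))<25)&(im.max(2)>45)&(im.max(2)<140)
m=cv2.morphologyEx(m.astype(np.uint8),cv2.MORPH_OPEN,np.ones((3,3)))
n,l,s,ce=cv2.connectedComponentsWithStats(m); i=1+s[1:,4].argmax(); m=(l==i)
print(s[i])
for v in range(0,135,8):
    x=np.where(m[v])[0]
    if len(x): print(v+155,x.min()+270,x.max()+270,im[v,55].tolist())
E
```

```text
[  40    9   27  116 2483]
171 312 336 [93, 95, 97]
179 312 336 [84, 86, 88]
187 312 336 [84, 86, 87]
195 312 335 [85, 87, 88]
203 312 335 [56, 57, 58]
211 331 335 [32, 33, 34]
219 315 334 [82, 83, 84]
227 315 334 [81, 83, 84]
235 315 334 [83, 83, 85]
243 315 333 [82, 84, 86]
251 311 333 [84, 86, 87]
259 310 334 [81, 83, 85]
267 310 333 [86, 86, 88]
275 310 332 [85, 87, 88]
```

```bash
python3 - <<'E'
from h import *
c=cam('wrist')
a=ray(c,324.2,164,.052);b=ray(c,321.3,280,.052);d=b-a
print(a,b,np.linalg.norm(d),np.degrees(np.arctan2(d[1],d[0])),(a+b)/2,ray(c,324.5,235,.102))
m=(a+b)/2
goto([m[0],m[1],.061],np.degrees(np.arctan2(d[1],d[0]))+90)
E
```

```text
[0.45966927 0.28747417 0.052     ] [0.57420807 0.27833951 0.052     ] 0.1149024738099533 -4.559780545364875 [0.51693867 0.28290684 0.052     ] [0.51380439 0.28458278 0.102     ]
shift [-0.0066 -0.0013  0.3227] turn [0.002 0.002 0.047] | tcp [0.5135 0.2836 0.2223] yaw 86.84 tilt [ 0.0012  0.0012 -1.    ] t 1.6 q6 -1.05
```

Request:
step_arm:
  force: 60
  series:
    - {"x":-0.006,"y":-0.001,"z":0.1,"ax":0,"ay":0,"az":0.05,"grip":-0.2}
    - {"x":-0.006,"y":-0.001,"z":0.2,"ax":0,"ay":0,"az":0.05,"grip":-0.2}
    - {"x":-0.006,"y":-0.001,"z":0.27,"ax":0,"ay":0,"az":0.05,"grip":-0.2}
    - {"x":-0.006,"y":-0.001,"z":0.3,"ax":0,"ay":0,"az":0.05,"grip":-0.2}
    - {"x":-0.006,"y":-0.001,"z":0.32,"ax":0,"ay":0,"az":0.05,"grip":-0.2}
    - {"x":-0.006,"y":-0.001,"z":0.32,"ax":0,"ay":0,"az":0.05,"grip":-0.2}
    - {"x":-0.006,"y":-0.001,"z":0.32,"ax":0,"ay":0,"az":0.05,"grip":1}
    - {"x":-0.006,"y":-0.001,"z":0.32,"ax":0,"ay":0,"az":0.05,"grip":1}
    - {"x":-0.006,"y":-0.001,"z":0.32,"ax":0,"ay":0,"az":0.05,"grip":1}
    - {"x":-0.006,"y":-0.001,"z":0.32,"ax":0,"ay":0,"az":0.05,"grip":1}
    - {"x":-0.006,"y":-0.001,"z":0.32,"ax":0,"ay":0,"az":0.05,"grip":1}
    - {"x":-0.006,"y":-0.001,"z":0.32,"ax":0,"ay":0,"az":0.05,"grip":1}

```text
time: 2.8
tool_pos: [0.5183, 0.2821, 0.0636]
tcp_rot: [0.131, 3.135, 0.003]
wrist_force: [-0.5, 0.2, 7.0]
width: 0.181
grip_force: 58.8
```

```bash
python3 - <<'E'
from h import *
s=bot.read_state(); print({k:np.round(v,4).tolist() for k,v in s.items() if k in('time','tool_pos','wrist_force','torque','width','grip_force')})
goto([.5169,.2829,.062],85.44)
E
```

```text
{'time': 2.8, 'tool_pos': [0.5183, 0.2821, 0.0636], 'wrist_force': [-0.4858, 0.1708, 6.9906], 'torque': [0.0399, 0.0624, 0.0781], 'grip_force': 58.7749, 'width': 0.1809}
shift [0.003  0.0014 0.0032] turn [ 0.004  0.006 -0.007] | tcp [0.5183 0.2821 0.0636] yaw 85.23 tilt [ 0.0035  0.0019 -1.    ] t 2.8 q6 -1.03
```

The grip is good: the opening is about 15.4 mm on the 16 mm block. Next I lift and carry the spanner to beside the ring, so the wrist camera sees the ring clear of it.

Request:
step_arm:
  force: 90
  series:
    - {"x":0,"y":0,"z":-0.03,"ax":0,"ay":0,"az":0,"grip":1}
    - {"x":0,"y":0,"z":-0.1,"ax":0,"ay":0,"az":0,"grip":1}
    - {"x":0,"y":0,"z":-0.2,"ax":0,"ay":0,"az":0,"grip":1}
    - {"x":0,"y":0,"z":-0.28,"ax":0,"ay":0,"az":0,"grip":1}
    - {"x":-0.3,"y":-0.476,"z":-0.28,"ax":0,"ay":0,"az":1,"grip":1}
    - {"x":-0.3,"y":-0.476,"z":-0.28,"ax":0,"ay":0,"az":1,"grip":1}
    - {"x":-0.3,"y":-0.476,"z":-0.28,"ax":0,"ay":0,"az":1,"grip":1}
    - {"x":-0.3,"y":-0.476,"z":-0.28,"ax":0,"ay":0,"az":1,"grip":1}
    - {"x":-0.3,"y":-0.476,"z":-0.28,"ax":0,"ay":0,"az":1,"grip":1}
    - {"x":-0.3,"y":-0.476,"z":-0.28,"ax":0,"ay":0,"az":1,"grip":1}
    - {"x":-0.3,"y":-0.476,"z":-0.28,"ax":0,"ay":0,"az":1,"grip":1}
    - {"x":-0.3,"y":-0.476,"z":-0.28,"ax":0,"ay":0,"az":1,"grip":1}

```text
time: 4.0
tool_pos: [0.6459, 0.0308, 0.2011]
tcp_rot: [-0.941, -2.996, -0.0]
wrist_force: [-0.2, -0.0, -3.4]
width: 0.173
grip_force: 88.3
```

```bash
python3 - <<'E'
from h import *
c=cam('wrist','w3.png')
for X in ([.585,-.058,.05],[.6157,-.0799,.046],[.5539,-.0364,.046]): print(proj(c,X).round(1))
goto([.5848,-.058,.14],54.9)
E
```

```text
[204.8 227.1]
[209.7 264.6]
[202.1 184.7]
shift [-0.0028 -0.2169  0.1223] turn [-0.    -0.003  0.01 ] | tcp [0.6456 0.0318 0.2011] yaw 55.19 tilt [-1.4e-03  7.0e-04 -1.0e+00] t 4.05 q6 -0.95
```

View pics/w3.png

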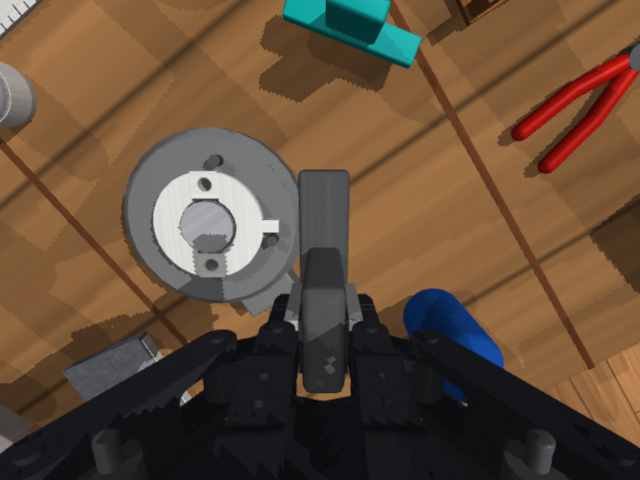

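The wrist view shows the held spanner, with the ring's holes at (205,184) and (211,265) and the pan at (208,226). The lug at (270,226) is beside the locked post at (270,240), and the open post is at (214,161). I'll refine the hole centres.

```bash
python3 - <<'E'
from h import *
c=cam('wrist'); g=cv2.cvtColor(c['img'],cv2.COLOR_RGB2GRAY)
P=[]
for (u,v) in ((205,184),(211,265)):
    r=g[v-9:v+10,u-9:u+10]; print(r[9].tolist(),r[:,9].tolist())
    t=(int(r[6:13,6:13].min())+int(np.median(r)))/2
    n,l,s,ce=cv2.connectedComponentsWithStats((r<t).astype(np.uint8)); i=l[9,9]
    p=ce[i]+[u-9,v-9]; print(p,s[i],t); P.append(ray(c,*p,.046))
d=P[1]-P[0]; print(P,np.linalg.norm(d),np.degrees(np.arctan2(d[1],d[0])),(P[0]+P[1])/2)
# white ring outline -> ellipse (pan+ring)
a=ray(c,299.5,171,.2011-.0636+.052); b=ray(c,348.5,171,.2011-.0636+.052); m=(a+b)/2
s=bot.read_state();R=Ro.from_rotvec(s['tcp_rot']).as_matrix(); print('bridge near end in tool',(R.T@(m-s['tool_pos'])*1e3).round(1), 'width',np.linalg.norm(b-a))
E
```

```text
[189, 154, 127, 126, 128, 107, 61, 61, 61, 61, 61, 62, 61, 73, 137, 202, 224, 224, 224] [219, 221, 214, 159, 91, 62, 62, 61, 61, 61, 61, 60, 60, 61, 64, 119, 137, 192, 217]
[204.44444444 184.01851852] [  2   4  13  12 108] 128.5
[141, 126, 95, 76, 66, 66, 67, 68, 66, 63, 60, 61, 60, 59, 63, 101, 139, 142, 143] [137, 137, 140, 113, 74, 59, 60, 61, 60, 63, 66, 69, 69, 79, 87, 107, 126, 139, 144]
[210.45045045 264.99099099] [  2   4  13  11 111] 97.5
[array([ 0.5544563 , -0.03345238,  0.046     ]), array([ 0.61628423, -0.0785626 ,  0.046     ])] 0.07653512234467427 -36.11483078576575 [ 0.58537026 -0.05600749  0.046     ]
bridge near end in tool [58.6  0.1 11.7] width 0.02238175256120565
```

```bash
python3 - <<'E'
from h import *
goto([.586,-.057,.098],53.9)
E
```

```text
shift [-0.0043 -0.2147  0.2063] turn [-0.    -0.002  0.045] | tcp [0.6455 0.0324 0.2011] yaw 55.25 tilt [-1.2e-03  6.0e-04 -1.0e+00] t 4.1 q6 -0.95
```

Request:
step_arm:
  series:
    - {"x":-0.004,"y":-0.1,"z":0,"ax":0,"ay":0,"az":0.045,"grip":1}
    - {"x":-0.004,"y":-0.19,"z":0.03,"ax":0,"ay":0,"az":0.045,"grip":1}
    - {"x":-0.004,"y":-0.215,"z":0.1,"ax":0,"ay":0,"az":0.045,"grip":1}
    - {"x":-0.004,"y":-0.215,"z":0.16,"ax":0,"ay":0,"az":0.045,"grip":1}
    - {"x":-0.004,"y":-0.215,"z":0.2,"ax":0,"ay":0,"az":0.045,"grip":1}
    - {"x":-0.004,"y":-0.215,"z":0.206,"ax":0,"ay":0,"az":0.045,"grip":1}
    - {"x":-0.004,"y":-0.215,"z":0.206,"ax":0,"ay":0,"az":0.045,"grip":1}
    - {"x":-0.004,"y":-0.215,"z":0.206,"ax":0,"ay":0,"az":0.045,"grip":1}

```text
time: 4.9
tool_pos: [0.588, -0.0571, 0.1]
tcp_rot: [0.971, 2.985, 0.001]
wrist_force: [0.4, -0.2, -1.7]
width: 0.175
grip_force: 89.0
```

```bash
python3 - <<'E'
from h import *
goto([.586,-.057,.098],53.9); c=cam('wrist','w4.png'); goto([.586,-.057,.0785],53.9)
for X in ([.5544563 , -0.03345238,  0.046],[.5854,-.056,.046]): print(proj(c,X).round(1))
E
```

```text
shift [ 0.0034 -0.0021  0.0039] turn [0.002 0.004 0.002] | tcp [ 0.588  -0.0571  0.1   ] yaw 53.96 tilt [ 2.6e-03 -3.0e-04 -1.0e+00] t 4.9 q6 -1.08
shift [ 0.0043 -0.0022  0.0436] turn [0.003 0.006 0.001] | tcp [ 0.5883 -0.0574  0.1003] yaw 53.94 tilt [ 3.3e-03 -4.0e-04 -1.0e+00] t 4.95 q6 -1.08
[321.9 196.5]
[321.9 257.5]
```

View pics/w4.png

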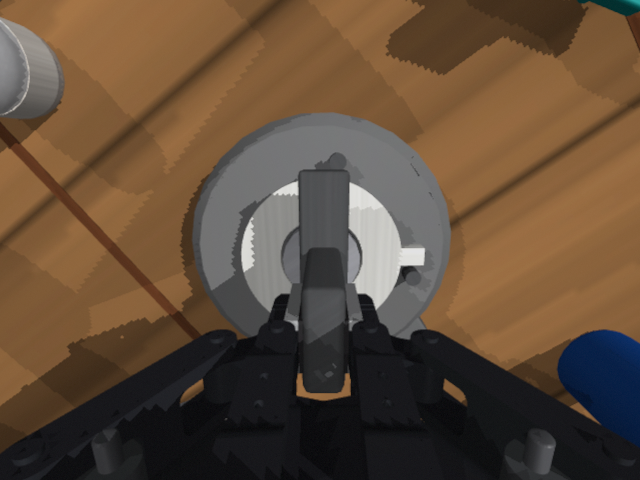

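The wrist view shows the bridge over the ring's centre line (u 324 against 322 predicted), with the lug at (412,257). The measured pose is about 2 mm off the target, so I correct that and descend slowly.

Request:
step_arm:
  series:
    - {"x":0.004,"y":-0.002,"z":0.005,"ax":0.002,"ay":0.005,"az":0,"grip":1}
    - {"x":0.004,"y":-0.002,"z":0.012,"ax":0.002,"ay":0.005,"az":0,"grip":1}
    - {"x":0.004,"y":-0.002,"z":0.018,"ax":0.002,"ay":0.005,"az":0,"grip":1}
    - {"x":0.004,"y":-0.002,"z":0.024,"ax":0.002,"ay":0.005,"az":0,"grip":1}
    - {"x":0.004,"y":-0.002,"z":0.028,"ax":0.002,"ay":0.005,"az":0,"grip":1}
    - {"x":0.004,"y":-0.002,"z":0.028,"ax":0.002,"ay":0.005,"az":0,"grip":1}

```text
time: 5.55
tool_pos: [0.5848, -0.0575, 0.084]
tcp_rot: [-0.973, -2.985, 0.0]
wrist_force: [0.9, 0.2, -2.6]
width: 0.174
grip_force: 89.2
```

```bash
python3 - <<'E'
from h import *
goto([.586,-.057,.0785],53.9)
s=bot.read_state(); print(np.round(s['wrist_force'],2),np.round(s['torque'],2))
E
```

```text
shift [-0.0014  0.0022  0.0109] turn [-0.001 -0.004 -0.001] | tcp [ 0.5848 -0.0575  0.084 ] yaw 53.88 tilt [-2.3e-03  7.0e-04 -1.0e+00] t 5.55 q6 -1.08
[ 0.9   0.19 -2.6 ] [ 0.04 -0.3   0.08]
```

The prongs are in: TCP z is 0.084 with no contact force. I go down nearly to the housing and begin turning.

Request:
step_arm:
  series:
    - {"x":0,"y":0,"z":0.006,"ax":0,"ay":0,"az":0,"grip":1}
    - {"x":0,"y":0,"z":0.01,"ax":0,"ay":0,"az":0,"grip":1}
    - {"x":0,"y":0,"z":0.01,"ax":0,"ay":0,"az":-0.1,"grip":1}
    - {"x":0,"y":0,"z":0.01,"ax":0,"ay":0,"az":-0.2,"grip":1}
    - {"x":0,"y":0,"z":0.01,"ax":0,"ay":0,"az":-0.3,"grip":1}
    - {"x":0,"y":0,"z":0.01,"ax":0,"ay":0,"az":-0.4,"grip":1}
    - {"x":0,"y":0,"z":0.01,"ax":0,"ay":0,"az":-0.5,"grip":1}
    - {"x":0,"y":0,"z":0.01,"ax":0,"ay":0,"az":-0.6,"grip":1}
    - {"x":0,"y":0,"z":0.01,"ax":0,"ay":0,"az":-0.7,"grip":1}
    - {"x":0,"y":0,"z":0.01,"ax":0,"ay":0,"az":-0.8,"grip":1}
    - {"x":0,"y":0,"z":0.01,"ax":0,"ay":0,"az":-0.9,"grip":1}
    - {"x":0,"y":0,"z":0.01,"ax":0,"ay":0,"az":-1,"grip":1}

```text
time: 6.75
tool_pos: [0.5854, -0.057, 0.0793]
tcp_rot: [-0.165, -3.136, -0.002]
wrist_force: [3.7, 1.2, -3.6]
width: 0.174
grip_force: 89.0
```

```bash
python3 - <<'E'
from h import *
goto([.586,-.057,.0785],53.9)
s=bot.read_state(); print(np.round(s['wrist_force'],2),np.round(s['torque'],2))
E
```

```text
shift [-0.0012  0.0002  0.0016] turn [ 0.002 -0.002  1.002] | tcp [ 0.5854 -0.057   0.0793] yaw 83.97 tilt [-8.0e-04  1.4e-03 -1.0e+00] t 6.75 q6 -1.61
[ 3.66  1.23 -3.65] [ 0.32 -0.58 -0.12]
```

Request:
step_arm:
  series:
    - {"x":0,"y":0,"z":0,"ax":0,"ay":0,"az":-0.1,"grip":1}
    - {"x":0,"y":0,"z":0,"ax":0,"ay":0,"az":-0.2,"grip":1}
    - {"x":0,"y":0,"z":0,"ax":0,"ay":0,"az":-0.3,"grip":1}
    - {"x":0,"y":0,"z":0,"ax":0,"ay":0,"az":-0.4,"grip":1}
    - {"x":0,"y":0,"z":0,"ax":0,"ay":0,"az":-0.5,"grip":1}
    - {"x":0,"y":0,"z":0,"ax":0,"ay":0,"az":-0.6,"grip":1}
    - {"x":0,"y":0,"z":0,"ax":0,"ay":0,"az":-0.7,"grip":1}
    - {"x":0,"y":0,"z":0,"ax":0,"ay":0,"az":-0.8,"grip":1}
    - {"x":0,"y":0,"z":0,"ax":0,"ay":0,"az":-0.9,"grip":1}
    - {"x":0,"y":0,"z":0,"ax":0,"ay":0,"az":-1,"grip":1}

```text
time: 7.75
tool_pos: [0.5854, -0.057, 0.0793]
tcp_rot: [0.652, -3.073, -0.003]
wrist_force: [2.8, 2.0, -4.8]
width: 0.176
grip_force: 88.9
```

```bash
python3 - <<'E'
from h import *
goto([.586,-.057,.0785],113.9)
s=bot.read_state(); print(np.round(s['wrist_force'],2),np.round(s['torque'],2))
E
```

```text
shift [-0.001  -0.0004  0.0016] turn [ 0.003 -0.     0.002] | tcp [ 0.5854 -0.057   0.0793] yaw 113.95 tilt [-7.0e-04  1.6e-03 -1.0e+00] t 7.75 q6 -2.13
[ 2.76  2.05 -4.77] [ 0.36 -0.7  -0.15]
```

Request:
step_arm:
  series:
    - {"x":0,"y":0,"z":0,"ax":0,"ay":0,"az":-0.07,"grip":1}
    - {"x":0,"y":0,"z":0,"ax":0,"ay":0,"az":-0.14,"grip":1}
    - {"x":0,"y":0,"z":0,"ax":0,"ay":0,"az":-0.21,"grip":1}
    - {"x":0,"y":0,"z":0,"ax":0,"ay":0,"az":-0.28,"grip":1}
    - {"x":0,"y":0,"z":0,"ax":0,"ay":0,"az":-0.34,"grip":1}
    - {"x":0,"y":0,"z":0,"ax":0,"ay":0,"az":-0.34,"grip":1}

```text
time: 8.35
tool_pos: [0.5853, -0.057, 0.0793]
tcp_rot: [0.92, -3.003, -0.003]
wrist_force: [2.3, 2.2, -2.9]
width: 0.179
grip_force: 89.0
```

```bash
python3 - <<'E'
from h import *
goto([.586,-.057,.0785],124.1)
s=bot.read_state(); print(np.round(s['wrist_force'],2),np.round(s['torque'],2))
c=cam('wrist','w5.png')
E
```

```text
shift [-0.0011 -0.0007  0.0016] turn [ 0.003  0.    -0.001] | tcp [ 0.5853 -0.057   0.0793] yaw 124.06 tilt [-0.001   0.0015 -1.    ] t 8.35 q6 -2.31
[ 2.34  2.16 -2.93] [ 0.49 -0.74 -0.08]
```

View pics/w5.png

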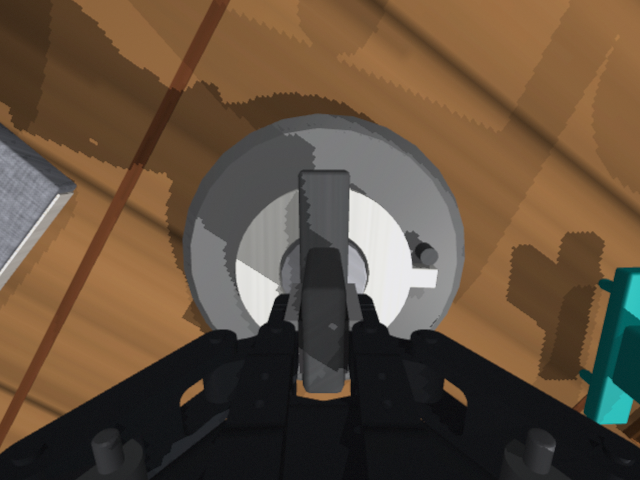

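The wrist view shows the lug at (424,277), almost touching the open post at (427,252). I keep turning until the torque shows the stop.

Request:
step_arm:
  series:
    - {"x":0,"y":0,"z":0,"ax":0,"ay":0,"az":-0.06,"grip":1}
    - {"x":0,"y":0,"z":0,"ax":0,"ay":0,"az":-0.12,"grip":1}
    - {"x":0,"y":0,"z":0,"ax":0,"ay":0,"az":-0.12,"grip":1}

```text
time: 8.7
tool_pos: [0.5855, -0.057, 0.0794]
tcp_rot: [-1.01, 2.975, 0.003]
wrist_force: [4.6, 2.7, -4.8]
width: 0.174
grip_force: 89.2
```

```bash
python3 - <<'E'
from h import *
goto([.586,-.057,.0785],127.7)
s=bot.read_state(); print(np.round(s['wrist_force'],2),np.round(s['torque'],2))
E
```

```text
shift [-0.0008 -0.0007  0.0019] turn [ 0.004  0.001 -0.007] | tcp [ 0.5855 -0.057   0.0794] yaw 127.50 tilt [-6.0e-04  2.1e-03 -1.0e+00] t 8.7 q6 -2.37
[ 4.58  2.66 -4.77] [ 0.66 -0.95 -0.94]
```

Request:
step_arm:
  series:
    - {"x":0,"y":0,"z":0,"ax":0,"ay":0,"az":-0.05,"grip":1}
    - {"x":0,"y":0,"z":0,"ax":0,"ay":0,"az":-0.05,"grip":1}

```text
time: 8.9
tool_pos: [0.5855, -0.0569, 0.0794]
tcp_rot: [-1.044, 2.962, 0.004]
wrist_force: [4.3, 3.1, -3.9]
width: 0.174
grip_force: 93.4
```

```bash
python3 - <<'E'
from h import *
goto([.586,-.057,.0785],129)
s=bot.read_state(); print(np.round(s['wrist_force'],2),np.round(s['torque'],2))
E
```

```text
shift [-0.0006 -0.0008  0.0019] turn [ 0.005  0.003 -0.005] | tcp [ 0.5855 -0.0569  0.0794] yaw 128.84 tilt [-4.0e-04  2.8e-03 -1.0e+00] t 8.9 q6 -2.39
[ 4.32  3.09 -3.9 ] [ 0.55 -0.93 -1.81]
```

The torque rises to 1.8 N m, so the lug is hard on the stop. I back off within the play and lift out.

Request:
step_arm:
  series:
    - {"x":0,"y":0,"z":0,"ax":0,"ay":0,"az":0.08,"grip":1}
    - {"x":0,"y":0,"z":0,"ax":0,"ay":0,"az":0.16,"grip":1}
    - {"x":0,"y":0,"z":0,"ax":0,"ay":0,"az":0.16,"grip":1}
    - {"x":0,"y":0,"z":-0.02,"ax":0,"ay":0,"az":0.16,"grip":1}
    - {"x":0,"y":0,"z":-0.05,"ax":0,"ay":0,"az":0.16,"grip":1}
    - {"x":0,"y":0,"z":-0.12,"ax":0,"ay":0,"az":0.16,"grip":1}
    - {"x":0,"y":0,"z":-0.2,"ax":0,"ay":0,"az":0.16,"grip":1}
    - {"x":0,"y":0,"z":-0.26,"ax":0,"ay":0,"az":0.16,"grip":1}
    - {"x":0,"y":0,"z":-0.26,"ax":0,"ay":0,"az":0.16,"grip":1}

```text
time: 9.8
tool_pos: [0.5877, -0.0586, 0.2161]
tcp_rot: [-0.927, 2.995, -0.006]
wrist_force: [0.0, -0.1, -2.2]
width: 0.176
grip_force: 89.4
```

```bash
python3 - <<'E'
from h import *
c=cam('wrist','w6.png')
print(bot.read_state()['torque'])
goto([.5183,.2821,.21],94.0); goto([.5183,.2821,.21],85.2)
E
```

```text
[0.01289867 0.06341536 0.03628786]
shift [-0.2726  0.6383  0.0048] turn [-0.003  0.003  1.013] | tcp [ 0.5861 -0.0582  0.2128] yaw 124.40 tilt [ 2.2e-03 -9.0e-04 -1.0e+00] t 9.85 q6 -2.31
shift [-0.2726  0.6383  0.0048] turn [-0.003  0.004  1.307] | tcp [ 0.5861 -0.0582  0.2128] yaw 124.40 tilt [ 2.2e-03 -9.0e-04 -1.0e+00] t 9.85 q6 -2.31
```

View pics/w6.png

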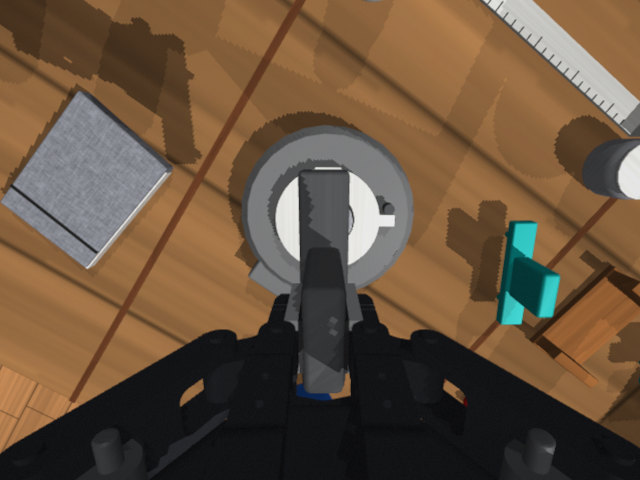

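The wrist view shows the lug at (385,220) up against the open post at (387,207), and the spanner sits unchanged in the hand. I carry it back to the rest.

Request:
step_arm:
  series:
    - {"x":-0.273,"y":0.638,"z":0.0,"ax":0,"ay":0,"az":1,"grip":1}
    - {"x":-0.273,"y":0.638,"z":0.0,"ax":0,"ay":0,"az":1,"grip":1}
    - {"x":-0.273,"y":0.638,"z":0.0,"ax":0,"ay":0,"az":1,"grip":1}
    - {"x":-0.273,"y":0.638,"z":0.0,"ax":0,"ay":0,"az":1,"grip":1}
    - {"x":-0.273,"y":0.638,"z":0.0,"ax":0,"ay":0,"az":1,"grip":1}
    - {"x":-0.273,"y":0.638,"z":0.0,"ax":0,"ay":0,"az":1,"grip":1}
    - {"x":-0.273,"y":0.638,"z":0.0,"ax":0,"ay":0,"az":1,"grip":1}
    - {"x":-0.273,"y":0.638,"z":0.0,"ax":0,"ay":0,"az":1,"grip":1}
    - {"x":-0.273,"y":0.638,"z":0.0,"ax":0,"ay":0,"az":1,"grip":1}
    - {"x":-0.273,"y":0.638,"z":0.0,"ax":0,"ay":0,"az":1,"grip":1}

```text
time: 10.85
tool_pos: [0.5164, 0.2814, 0.2079]
tcp_rot: [0.12, -3.134, 0.003]
wrist_force: [0.2, 0.3, -2.3]
width: 0.176
grip_force: 89.6
```

Request:
step_arm:
  series:
    - {"x":0,"y":0,"z":0,"ax":0,"ay":0,"az":0.3,"grip":1}
    - {"x":0,"y":0,"z":0,"ax":0,"ay":0,"az":0.3,"grip":1}
    - {"x":0,"y":0,"z":0,"ax":0,"ay":0,"az":0.3,"grip":1}
    - {"x":0,"y":0,"z":0,"ax":0,"ay":0,"az":0.3,"grip":1}

```text
time: 11.25
tool_pos: [0.5176, 0.2817, 0.2095]
tcp_rot: [-0.125, -3.136, -0.0]
wrist_force: [-0.3, 0.2, -2.8]
width: 0.174
grip_force: 89.6
```

```bash
python3 - <<'E'
from h import *
cam('wrist');goto([.5183,.2821,.075],85.2)
E
```

```text
shift [-0.0021  0.0003  0.2693] turn [ 0.001 -0.006  0.007] | tcp [0.5176 0.2819 0.2096] yaw 85.41 tilt [-2.9e-03  5.0e-04 -1.0e+00] t 11.3 q6 -1.04
```

Request:
step_arm:
  series:
    - {"x":-0.002,"y":0,"z":0.09,"ax":0,"ay":-0.005,"az":0.007,"grip":1}
    - {"x":-0.002,"y":0,"z":0.17,"ax":0,"ay":-0.005,"az":0.007,"grip":1}
    - {"x":-0.002,"y":0,"z":0.23,"ax":0,"ay":-0.005,"az":0.007,"grip":1}
    - {"x":-0.002,"y":0,"z":0.26,"ax":0,"ay":-0.005,"az":0.007,"grip":1}
    - {"x":-0.002,"y":0,"z":0.275,"ax":0,"ay":-0.005,"az":0.007,"grip":1}
    - {"x":-0.002,"y":0,"z":0.283,"ax":0,"ay":-0.005,"az":0.007,"grip":1}
    - {"x":-0.002,"y":0,"z":0.288,"ax":0,"ay":-0.005,"az":0.007,"grip":1}
    - {"x":-0.002,"y":0,"z":0.288,"ax":0,"ay":-0.005,"az":0.007,"grip":1}

```text
time: 12.1
tool_pos: [0.5191, 0.2834, 0.0671]
tcp_rot: [0.132, 3.137, 0.003]
wrist_force: [-0.5, -0.8, -2.0]
width: 0.177
grip_force: 89.7
```

```bash
python3 - <<'E'
from h import *
goto([.5183,.2821,.0633],85.2);s=bot.read_state(); print(np.round(s['wrist_force'],2),np.round(s['torque'],2))
E
```

```text
shift [ 0.0013 -0.0026  0.0075] turn [ 0.003  0.004 -0.001] | tcp [0.5191 0.2834 0.0671] yaw 85.18 tilt [ 0.0021  0.0016 -1.    ] t 12.1 q6 -1.03
[-0.49 -0.81 -2.03] [ 0.01 -0.05  0.02]
```

Request:
step_arm:
  series:
    - {"x":0,"y":0,"z":0.003,"ax":0,"ay":0,"az":0,"grip":1}
    - {"x":0,"y":0,"z":0.005,"ax":0,"ay":0,"az":0,"grip":1}
    - {"x":0,"y":0,"z":0.007,"ax":0,"ay":0,"az":0,"grip":1}
    - {"x":0,"y":0,"z":0.007,"ax":0,"ay":0,"az":0,"grip":1}

```text
time: 12.5
tool_pos: [0.5185, 0.2832, 0.0636]
tcp_rot: [0.132, 3.138, 0.002]
wrist_force: [-3.5, -0.4, 5.4]
width: 0.176
grip_force: 90.7
```

```bash
python3 - <<'E'
from h import *
goto([.5183,.2821,.0633],85.2);s=bot.read_state(); print(np.round(s['wrist_force'],2),np.round(s['torque'],2))
E
```

```text
shift [ 0.0003 -0.0022  0.0007] turn [ 0.002  0.002 -0.001] | tcp [0.5185 0.2832 0.0636] yaw 85.18 tilt [ 0.0011  0.0011 -1.    ] t 12.5 q6 -1.03
[-3.45 -0.4   5.35] [-0.24  0.3  -0.04]
```

It is seated. I release and rise.

Request:
step_arm:
  force: 40
  series:
    - {"x":0,"y":0,"z":0,"ax":0,"ay":0,"az":0,"grip":0.4}
    - {"x":0,"y":0,"z":0,"ax":0,"ay":0,"az":0,"grip":0.1}
    - {"x":0,"y":0,"z":0,"ax":0,"ay":0,"az":0,"grip":-0.2}
    - {"x":0,"y":0,"z":0,"ax":0,"ay":0,"az":0,"grip":-0.2}
    - {"x":0,"y":0,"z":-0.03,"ax":0,"ay":0,"az":0,"grip":-0.2}
    - {"x":0,"y":0,"z":-0.1,"ax":0,"ay":0,"az":0,"grip":-0.2}
    - {"x":0,"y":0,"z":-0.2,"ax":0,"ay":0,"az":0,"grip":-0.2}
    - {"x":0,"y":0,"z":-0.3,"ax":0,"ay":0,"az":0,"grip":-0.2}
    - {"x":0,"y":0,"z":-0.36,"ax":0,"ay":0,"az":0,"grip":-0.2}
    - {"x":0,"y":0,"z":-0.36,"ax":0,"ay":0,"az":0,"grip":-0.2}

```text
time: 13.5
tool_pos: [0.5216, 0.2845, 0.2508]
tcp_rot: [0.132, 3.127, 0.011]
wrist_force: [-0.1, -0.6, -0.3]
width: 0.599
grip_force: 0.0
```

```bash
python3 - <<'E'
from h import *
c=cam('wrist','w7.png'); print(proj(c,[.5169,.2829,.052]).round(1),proj(c,[.4597,.2875,.052]).round(1),proj(c,[.574,.2783,.052]).round(1))
g=cv2.cvtColor(c['img'],cv2.COLOR_RGB2GRAY)
im=c['img'].astype(int); m=((im.max(2)-im.min(2))<25)&(im.max(2)>45)&(im.max(2)<140)
for v in range(150,300,10):
    x=np.where(m[v,280:365])[0]
    if len(x): print(v,x.min()+280,x.max()+280,end='; ')
t=cam('top')
# cone: white rim / yellow neighbours in the top view
h=cv2.cvtColor(t['img'],cv2.COLOR_RGB2HSV)
r=t['img'][275:325,425:490].astype(int); w=((r.max(2)-r.min(2))<28)&(r.min(2)>60)
n,l,s,ce=cv2.connectedComponentsWithStats(w.astype(np.uint8)); i=1+s[1:,4].argmax(); print('\ncone blob',s[i]+[425,275,0,0,0])
y=cv2.inRange(h,(22,120,60),(35,255,255)); n,l,s,ce=cv2.connectedComponentsWithStats(y); print([x.tolist() for x in s[1:] if x[4]>150])
u,v,wd,hh,_=s[0]
goto([.46,-.2,.27],85)
E
```

```text
[319.9 209.2] [319.6 152.2] [320.2 261. ]
160 309 331; 170 309 331; 180 309 331; 190 309 331; 200 310 331; 210 310 331; 220 310 331; 230 310 331; 240 310 331; 250 310 330; 260 310 330; 
cone blob [436 285  41  32 985]
[[488, 278, 48, 32, 1150], [617, 329, 23, 39, 337], [429, 336, 40, 35, 1002]]
shift [ 0.0353 -0.9724 -0.0537] turn [0.004 0.005 0.006] | tcp [0.5186 0.283  0.2442] yaw 85.17 tilt [ 0.0028  0.0019 -1.    ] t 13.6 q6 -1.03
```

The bridge spans the same pixels as predicted, so the spanner is back on its rest. Next is the cone. The white rim blob is at (461,301) in the top view, and the yellow ones are more than 100 mm away.

Request:
step_arm:
  series:
    - {"x":0.035,"y":-0.97,"z":-0.05,"ax":0,"ay":0,"az":0.8,"grip":-1}
    - {"x":0.035,"y":-0.97,"z":-0.05,"ax":0,"ay":0,"az":0.8,"grip":-1}
    - {"x":0.035,"y":-0.97,"z":-0.05,"ax":0,"ay":0,"az":0.8,"grip":-1}
    - {"x":0.035,"y":-0.97,"z":-0.05,"ax":0,"ay":0,"az":0.8,"grip":-1}
    - {"x":0.035,"y":-0.97,"z":-0.05,"ax":0,"ay":0,"az":0.8,"grip":-1}
    - {"x":0.035,"y":-0.97,"z":-0.05,"ax":0,"ay":0,"az":0.8,"grip":-1}
    - {"x":0.035,"y":-0.97,"z":-0.05,"ax":0,"ay":0,"az":0.8,"grip":-1}
    - {"x":0.035,"y":-0.97,"z":-0.05,"ax":0,"ay":0,"az":0.8,"grip":-1}
    - {"x":0.035,"y":-0.97,"z":-0.05,"ax":0,"ay":0,"az":0.8,"grip":-1}
    - {"x":0.035,"y":-0.97,"z":-0.05,"ax":0,"ay":0,"az":0.8,"grip":-1}
    - {"x":0.035,"y":-0.97,"z":-0.05,"ax":0,"ay":0,"az":0.8,"grip":-1}
    - {"x":0.035,"y":-0.97,"z":-0.05,"ax":0,"ay":0,"az":0.8,"grip":-1}

```text
time: 14.8
tool_pos: [0.4585, -0.1992, 0.265]
tcp_rot: [-0.785, -3.038, -0.003]
wrist_force: [-0.4, 0.8, 0.3]
width: 0.997
grip_force: 0.0
```

```bash
python3 - <<'E'
from h import *
c=cam('wrist','w8.png'); goto([.4627,-.3211,.25],60)
# ring check: holes+pan seen from the top view
t=cam('top'); cv2.imwrite('pics/t2.png',t['img'][:,:,::-1])
print(proj(c,[.4627,-.3211,.13]))
E
```

```text
shift [-0.1255 -0.2112  0.0297] turn [ 0.002 -0.008  0.037] | tcp [ 0.4588 -0.1984  0.2652] yaw 61.12 tilt [-0.003   0.0026 -1.    ] t 14.85 q6 -1.53
[208.51093498 297.61868429]
```

Request:
step_arm:
  series:
    - {"x":-0.125,"y":-0.21,"z":0.0,"ax":0,"ay":0,"az":0.03,"grip":-1}
    - {"x":-0.125,"y":-0.21,"z":0.0,"ax":0,"ay":0,"az":0.03,"grip":-1}
    - {"x":-0.125,"y":-0.21,"z":0.0,"ax":0,"ay":0,"az":0.03,"grip":-1}
    - {"x":-0.125,"y":-0.21,"z":0.0,"ax":0,"ay":0,"az":0.03,"grip":-1}
    - {"x":-0.125,"y":-0.21,"z":0.0,"ax":0,"ay":0,"az":0.03,"grip":-1}

```text
time: 15.4
tool_pos: [0.464, -0.3197, 0.2662]
tcp_rot: [-0.804, -3.035, -0.003]
wrist_force: [0.2, 0.1, 0.2]
width: 0.997
grip_force: 0.0
```

```bash
python3 - <<'E'
from h import *
c=cam('wrist','w9.png'); print(proj(c,[.4627,-.3211,.13]))
goto([.4627,-.3211,.25],60)
im=c['img']; lo=im.astype(int)
w=(((lo.max(2)-lo.min(2))<30)&(lo.min(2)>70)).astype(np.uint8)
n,l,s,ce=cv2.connectedComponentsWithStats(w)
for i in range(1,n):
    if s[i,4]>150: print(s[i],ce[i].round(1))
b=cv2.inRange(cv2.cvtColor(im,cv2.COLOR_RGB2GRAY),170,255)
n,l,s,ce=cv2.connectedComponentsWithStats(b)
for i in range(1,n):
    if s[i,4]>60: print('bright',s[i],ce[i].round(1))
cv2.imwrite('pics/w9c.png',cv2.resize(im[130:430,150:550,::-1],(800,600)))
E
```

```text
[320.64080829 229.89462715]
shift [ 0.0005 -0.0045  0.0326] turn [ 0.002 -0.004  0.012] | tcp [ 0.4641 -0.3193  0.2663] yaw 60.36 tilt [-0.001  0.002 -1.   ] t 15.45 q6 -1.70
[397   0  58  28 859] [419.    9.2]
[ 395   14   72   75 3579] [431.3  50.5]
[  502   106   138   168 16133] [577.7 184.3]
[ 288  189   72   74 2700] [322.7 227.5]
[   0  198   83  102 4479] [ 33.4 250.6]
[ 430  286   50   67 1217] [456.  313.9]
[167 296  48  58 743] [189.1 324.5]
[ 383  297   57   89 2637] [410.1 341.2]
[ 231  318   93   78 4181] [278.6 359.6]
[409 380  29  20 293] [421.7 389.8]
bright [398   0  52  27 717] [418.2   8.5]
bright [ 415   16   51   49 1139] [447.7  38.8]
bright [237  65  78  83 561] [274.3 104.7]
bright [ 540  133   95  102 4810] [588.8 185.9]
bright [289 194  71  69 606] [323.4 227.6]
bright [   0  200   73  100 3223] [ 29.1 255.4]
bright [191 275  65  59 240] [227.4 296.5]
bright [  0 287  45  29 558] [ 20.8 301.8]
bright [ 232  329   92   65 2436] [281.3 361. ]
```

View pics/w9c.png

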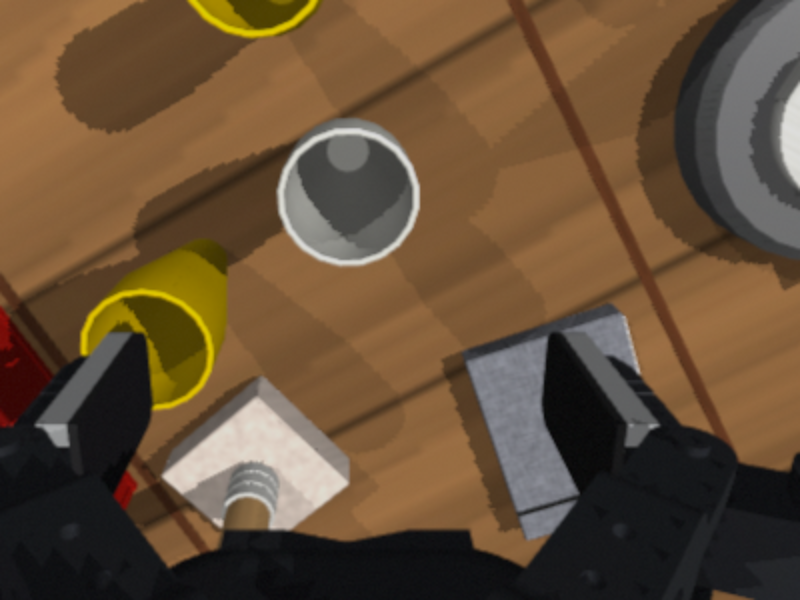

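The enlarged view confirms the white cone, its rim centred at crop (348,196), i.e. (324,228) in the full image, with clear room on both sides for the fingers. The yellow look-alikes at crop (148,348) and (255,0) stay outside the finger paths.

```bash
python3 - <<'E'
from h import *
c=cam('wrist'); p=ray(c,324,228,.13); q=ray(c,289,228,.13)-ray(c,359,228,.13); print(p,np.linalg.norm(q))
goto([p[0],p[1],.16],60.36); goto([p[0],p[1],.088],60.36)
E
```

```text
[ 0.46274775 -0.3174287   0.13      ] 0.0605669882197628
shift [0.0038 0.0016 0.2131] turn [ 0.002 -0.003  0.001] | tcp [ 0.4641 -0.3193  0.2666] yaw 60.39 tilt [-7.0e-04  1.6e-03 -1.0e+00] t 15.5 q6 -1.70
shift [0.0036 0.0015 0.3571] turn [ 0.002 -0.003  0.001] | tcp [ 0.4641 -0.3193  0.2666] yaw 60.39 tilt [-7.0e-04  1.6e-03 -1.0e+00] t 15.5 q6 -1.70
```

Request:
step_arm:
  force: 25
  series:
    - {"x":0.003,"y":0,"z":0.08,"ax":0,"ay":0,"az":0,"grip":-1}
    - {"x":0.003,"y":0,"z":0.16,"ax":0,"ay":0,"az":0,"grip":-1}
    - {"x":0.003,"y":0,"z":0.22,"ax":0,"ay":0,"az":0,"grip":-1}
    - {"x":0.003,"y":0,"z":0.27,"ax":0,"ay":0,"az":0,"grip":-1}
    - {"x":0.003,"y":0,"z":0.31,"ax":0,"ay":0,"az":0,"grip":-1}
    - {"x":0.003,"y":0,"z":0.34,"ax":0,"ay":0,"az":0,"grip":-1}
    - {"x":0.003,"y":0,"z":0.357,"ax":0,"ay":0,"az":0,"grip":-1}
    - {"x":0.003,"y":0,"z":0.357,"ax":0,"ay":0,"az":0,"grip":-1}
    - {"x":0.003,"y":0,"z":0.357,"ax":0,"ay":0,"az":0,"grip":-1}

```text
time: 16.4
tool_pos: [0.4632, -0.3205, 0.0893]
tcp_rot: [0.805, 3.036, -0.0]
wrist_force: [0.6, -0.3, -0.5]
width: 1.005
grip_force: 0.0
```

```bash
python3 - <<'E'
from h import *
goto([.4627,-.3193,.088],60.36); s=bot.read_state(); print(np.round(s['wrist_force'],2))
E
```

```text
shift [0.002  0.0015 0.0026] turn [ 0.     0.002 -0.002] | tcp [ 0.4632 -0.3205  0.0893] yaw 60.30 tilt [ 9.e-04 -2.e-04 -1.e+00] t 16.4 q6 -1.70
[ 0.65 -0.27 -0.46]
```

Request:
step_arm:
  force: 25
  series:
    - {"x":0.001,"y":0.001,"z":0.002,"ax":0,"ay":0,"az":0,"grip":-0.8}
    - {"x":0.001,"y":0.001,"z":0.002,"ax":0,"ay":0,"az":0,"grip":-0.7}
    - {"x":0.001,"y":0.001,"z":0.002,"ax":0,"ay":0,"az":0,"grip":-0.62}
    - {"x":0.001,"y":0.001,"z":0.002,"ax":0,"ay":0,"az":0,"grip":-0.57}
    - {"x":0.001,"y":0.001,"z":0.002,"ax":0,"ay":0,"az":0,"grip":-0.53}
    - {"x":0.001,"y":0.001,"z":0.002,"ax":0,"ay":0,"az":0,"grip":-0.49}
    - {"x":0.001,"y":0.001,"z":0.002,"ax":0,"ay":0,"az":0,"grip":-0.45}
    - {"x":0.001,"y":0.001,"z":0.002,"ax":0,"ay":0,"az":0,"grip":-0.4}
    - {"x":0.001,"y":0.001,"z":0.002,"ax":0,"ay":0,"az":0,"grip":0}
    - {"x":0.001,"y":0.001,"z":0.002,"ax":0,"ay":0,"az":0,"grip":0}
    - {"x":0.001,"y":0.001,"z":0.002,"ax":0,"ay":0,"az":0,"grip":0}

```text
time: 17.5
tool_pos: [0.4626, -0.3197, 0.0877]
tcp_rot: [0.806, 3.036, 0.001]
wrist_force: [0.0, 1.3, 3.5]
width: 0.723
grip_force: 27.3
```

```bash
python3 - <<'E'
from h import *
s=bot.read_state(); print(np.round(s['wrist_force'],2),np.round(s['torque'],2),s['width']*85); goto([.5855,-.0565,.24],60.36)
E
```

```text
[0.01 1.31 3.55] [ 0.37 -0.1   0.01] 61.41491783071428
shift [ 0.0476  0.5792 -0.3042] turn [ 0.001  0.    -0.003] | tcp [ 0.4626 -0.3197  0.0877] yaw 60.27 tilt [ 4.e-04  4.e-04 -1.e+00] t 17.5 q6 -1.70
```

Request:
step_arm:
  series:
    - {"x":0,"y":0,"z":-0.02,"ax":0,"ay":0,"az":0,"grip":0}
    - {"x":0,"y":0,"z":-0.07,"ax":0,"ay":0,"az":0,"grip":0}
    - {"x":0,"y":0,"z":-0.14,"ax":0,"ay":0,"az":0,"grip":0}
    - {"x":0,"y":0,"z":-0.21,"ax":0,"ay":0,"az":0,"grip":0}
    - {"x":0.01,"y":0.07,"z":-0.24,"ax":0,"ay":0,"az":0,"grip":0}
    - {"x":0.02,"y":0.15,"z":-0.24,"ax":0,"ay":0,"az":0,"grip":0}
    - {"x":0.025,"y":0.24,"z":-0.24,"ax":0,"ay":0,"az":0,"grip":0}
    - {"x":0.03,"y":0.33,"z":-0.24,"ax":0,"ay":0,"az":0,"grip":0}
    - {"x":0.04,"y":0.42,"z":-0.24,"ax":0,"ay":0,"az":0,"grip":0}
    - {"x":0.045,"y":0.5,"z":-0.24,"ax":0,"ay":0,"az":0,"grip":0}
    - {"x":0.048,"y":0.56,"z":-0.24,"ax":0,"ay":0,"az":0,"grip":0}
    - {"x":0.048,"y":0.578,"z":-0.24,"ax":0,"ay":0,"az":0,"grip":0}

```text
time: 18.7
tool_pos: [0.5855, -0.0543, 0.2074]
tcp_rot: [-0.801, -3.037, -0.001]
wrist_force: [0.1, -0.3, -1.6]
width: 0.723
grip_force: 28.0
```

Request:
step_arm:
  series:
    - {"x":0,"y":0,"z":0,"ax":0,"ay":0,"az":0,"grip":0}
    - {"x":0,"y":0,"z":0,"ax":0,"ay":0,"az":0,"grip":0}

```text
time: 18.9
tool_pos: [0.5842, -0.0578, 0.2073]
tcp_rot: [-0.806, -3.035, 0.001]
wrist_force: [-0.9, 0.3, -1.1]
width: 0.72
grip_force: 28.0
```

```bash
python3 - <<'E'
from h import *
goto([.585,-.0565,.143],60.3)
s=bot.read_state(); print(np.round(s['wrist_force'],2),np.round(s['torque'],2),s['width']*85)
c=cam('wrist'); b=cv2.inRange(cv2.cvtColor(c['img'],cv2.COLOR_RGB2GRAY),170,255)
n,l,st,ce=cv2.connectedComponentsWithStats(b)
for i in range(1,n):
    if st[i,4]>150: print('bright',st[i],ce[i].round(1))
print(proj(c,np.array(s['tool_pos'])+[0,0,.0423]),proj(c,[.585,-.0565,.05]))
E
```

```text
shift [-1.000e-04  3.100e-03  1.285e-01] turn [-0.002 -0.002 -0.001] | tcp [ 0.5842 -0.0578  0.2073] yaw 60.27 tilt [-1.2e-03 -4.0e-04 -1.0e+00] t 18.9 q6 -1.19
[-0.93  0.33 -1.14] [0.04 0.01 0.03] 61.21181763847319
bright [  92    0   61   41 1214] [119.1  12.5]
bright [ 272  159  107   97 4491] [326.7 204.5]
bright [ 236  273  171   90 1709] [313.5 301.2]
[322.74525718 354.08978477] [324.83797593 224.73053575]
```

Request:
step_arm:
  series:
    - {"x":0,"y":0.002,"z":0.04,"ax":0,"ay":0,"az":0,"grip":0}
    - {"x":0,"y":0.002,"z":0.08,"ax":0,"ay":0,"az":0,"grip":0}
    - {"x":0,"y":0.002,"z":0.105,"ax":0,"ay":0,"az":0,"grip":0}
    - {"x":0,"y":0.002,"z":0.12,"ax":0,"ay":0,"az":0,"grip":0}
    - {"x":0,"y":0.002,"z":0.128,"ax":0,"ay":0,"az":0,"grip":0}
    - {"x":0,"y":0.002,"z":0.131,"ax":0,"ay":0,"az":0,"grip":0}
    - {"x":0,"y":0.002,"z":0.131,"ax":0,"ay":0,"az":0,"grip":0}
    - {"x":0,"y":0.002,"z":0.131,"ax":0,"ay":0,"az":0,"grip":0}

```text
time: 19.75
tool_pos: [0.586, -0.0561, 0.1429]
tcp_rot: [0.805, 3.035, 0.001]
wrist_force: [-0.3, -0.4, -1.8]
width: 0.721
grip_force: 28.0
```

```bash
python3 - <<'E'
from h import *
goto([.585,-.0565,.1377],60.3)
s=bot.read_state(); print(np.round(s['wrist_force'],2),np.round(s['torque'],2))
# foot vs pan from scene camera
for n in ('scene','top'):
    c=cam(n,n+'_p.png'); print(n,[proj(c,[.585,-.0565,z]).round(1).tolist() for z in (.05,.18)])
c=cam('scene'); cv2.imwrite('pics/sp.png',cv2.resize(c['img'][180:310,240:370,::-1],(600,600),interpolation=cv2.INTER_CUBIC))
E
```

```text
shift [ 0.0012 -0.0017  0.0104] turn [ 0.002  0.002 -0.001] | tcp [ 0.586  -0.0561  0.1429] yaw 60.28 tilt [ 1.3e-03  3.0e-04 -1.0e+00] t 19.75 q6 -1.19
[-0.26 -0.41 -1.75] [ 0.01 -0.03 -0.02]
scene [[305.4, 263.7], [305.8, 225.7]]
top [[327.3, 239.0], [328.0, 233.9]]
```

Request:
step_arm:
  series:
    - {"x":0.001,"y":-0.001,"z":0.003,"ax":0,"ay":0,"az":0,"grip":0}
    - {"x":0.001,"y":-0.001,"z":0.005,"ax":0,"ay":0,"az":0,"grip":0}
    - {"x":0.001,"y":-0.001,"z":0.007,"ax":0,"ay":0,"az":0,"grip":0}
    - {"x":0.001,"y":-0.001,"z":0.009,"ax":0,"ay":0,"az":0,"grip":0}
    - {"x":0.001,"y":-0.001,"z":0.009,"ax":0,"ay":0,"az":0,"grip":0}
    - {"x":0.001,"y":-0.001,"z":0.009,"ax":0,"ay":0,"az":0,"grip":0}

```text
time: 20.5
tool_pos: [0.5848, -0.0562, 0.1378]
tcp_rot: [0.806, 3.036, 0.001]
wrist_force: [-0.9, 0.9, 1.4]
width: 0.72
grip_force: 28.1
```

```bash
python3 - <<'E'
from h import *
goto([.585,-.0565,.1377],60.3)
s=bot.read_state(); print(np.round(s['wrist_force'],2),np.round(s['torque'],2))
E
```

```text
shift [-0.0007 -0.0003  0.0001] turn [ 0.001 -0.    -0.001] | tcp [ 0.5848 -0.0562  0.1378] yaw 60.27 tilt [ 1.e-04  4.e-04 -1.e+00] t 20.5 q6 -1.19
[-0.86  0.88  1.43] [-0.05  0.13  0.02]
```

The foot touches the pan at the expected height. I open gently.

Request:
step_arm:
  series:
    - {"x":0,"y":0,"z":0,"ax":0,"ay":0,"az":0,"grip":-0.4}
    - {"x":0,"y":0,"z":0,"ax":0,"ay":0,"az":0,"grip":-0.45}
    - {"x":0,"y":0,"z":0,"ax":0,"ay":0,"az":0,"grip":-0.48}
    - {"x":0,"y":0,"z":0,"ax":0,"ay":0,"az":0,"grip":-0.52}
    - {"x":0,"y":0,"z":0,"ax":0,"ay":0,"az":0,"grip":-0.56}
    - {"x":0,"y":0,"z":0,"ax":0,"ay":0,"az":0,"grip":-0.62}
    - {"x":0,"y":0,"z":0,"ax":0,"ay":0,"az":0,"grip":-0.7}
    - {"x":0,"y":0,"z":0,"ax":0,"ay":0,"az":0,"grip":-0.85}
    - {"x":0,"y":0,"z":0,"ax":0,"ay":0,"az":0,"grip":-1}
    - {"x":0,"y":0,"z":0,"ax":0,"ay":0,"az":0,"grip":-1}

```text
time: 21.5
tool_pos: [0.5847, -0.0562, 0.1376]
tcp_rot: [-0.806, -3.036, -0.001]
wrist_force: [-0.5, 0.9, 0.9]
width: 1.001
grip_force: 0.0
```

Request:
step_arm:
  series:
    - {"x":0,"y":0,"z":-0.02,"ax":0,"ay":0,"az":0,"grip":-1}
    - {"x":0,"y":0,"z":-0.05,"ax":0,"ay":0,"az":0,"grip":-1}
    - {"x":0,"y":0,"z":-0.09,"ax":0,"ay":0,"az":0,"grip":-1}
    - {"x":0,"y":0,"z":-0.14,"ax":0,"ay":0,"az":0,"grip":-1}
    - {"x":0,"y":0,"z":-0.2,"ax":0,"ay":0,"az":0,"grip":-1}
    - {"x":0,"y":0,"z":-0.28,"ax":0,"ay":0,"az":0,"grip":-1}
    - {"x":0,"y":0,"z":-0.32,"ax":0,"ay":0,"az":0,"grip":-1}
    - {"x":0,"y":0,"z":-0.32,"ax":0,"ay":0,"az":0,"grip":-1}

```text
time: 22.3
tool_pos: [0.5873, -0.0566, 0.3044]
tcp_rot: [0.803, 3.027, 0.003]
wrist_force: [0.7, 0.9, -0.3]
width: 1.003
grip_force: 0.0
```

```bash
python3 - <<'E'
from h import *
s=bot.read_state(); print(np.round(s['wrist_force'],2),np.round(s['tool_pos'],4),s['width'])
for k in range(2):
    c=cam('wrist','w12%d.png'%k); g=cv2.cvtColor(c['img'],cv2.COLOR_RGB2GRAY)
    print([proj(c,[.585,-.0565,z]).round(1).tolist() for z in (.05,.18)])
    e=cv2.HoughCircles(cv2.GaussianBlur(g,(3,3),0),cv2.HOUGH_GRADIENT,1,30,param1=120,param2=22,minRadius=25,maxRadius=60)
    if e is not None:
        for u,v,r in e[0][:6]: print(u,v,r,ray(c,u,v,.18).round(4),ray(c,u,v,.05).round(4))
# foot/ring checks: scene
c=cam('scene','s3.png'); im=c['img'].astype(int)
base=proj(c,[.585,-.0565,.05]);top=proj(c,[.585,-.0565,.18]);print(base,top)
for v in range(int(top[1])-15,int(base[1])+8,4):
    r=im[v,265:345].min(1); print(v,''.join('%x'%(x//16) for x in r))
E
```

```text
[ 0.68  0.86 -0.33] [ 0.5873 -0.0566  0.3044] 1.0032806032440242
[[321.3, 202.6], [321.1, 229.7]]
322.5 226.5 34.7 [ 0.5832 -0.0541  0.18  ] [ 0.6115 -0.0699  0.05  ]
315.5 194.5 58.3 [ 0.5574 -0.0459  0.18  ] [ 0.5731 -0.0577  0.05  ]
148.5 74.5 28.2 [ 0.4216 -0.1076  0.18  ] [ 0.3711 -0.1495  0.05  ]
243.5 344.5 55.0 [ 0.6444 -0.173   0.18  ] [ 0.7025 -0.2467  0.05  ]
546.5 118.5 58.3 [0.5942 0.1347 0.18  ] [0.6278 0.211  0.05  ]
[[322.0, 204.8], [321.9, 232.6]]
321.5 203.5 41.6 [ 0.5639 -0.0448  0.18  ] [ 0.5833 -0.0562  0.05  ]
323.5 233.5 34.7 [ 0.5863 -0.0558  0.18  ] [ 0.6168 -0.0725  0.05  ]
147.5 76.5 27.1 [ 0.4214 -0.1081  0.18  ] [ 0.3706 -0.1506  0.05  ]
475.5 296.5 26.1 [0.7014 0.0312 0.18  ] [0.7886 0.0573 0.05  ]
558.5 147.5 37.2 [0.6163 0.1343 0.18  ] [0.6615 0.2112 0.05  ]
587.5 190.5 45.1 [0.6596 0.1438 0.18  ] [0.7261 0.2254 0.05  ]
[305.43596913 263.72396071] [305.80141936 225.72540964]
210 a9766443444444444444444444444433322233333223333331111111111100022222111111112122
214 64322222233444444444444334434443443333223333332341010010010210132222222211212111
218 332222
[... 479 characters left out ...]
44444444444444444444
242 44444344433333344444444444444555555555555555555555544444443444444444445444444444
246 44443332233334444444334444444445555555555555555555444444344444444444444444444444
250 44433333344444444443444445566666555555555555555556665544444444444444444444444443
254 334444443344444445566777777899aa865555555555555699987777777765544444444444443333
258 444444444444456777777779abbbbccbb96555555555557abccccbb9877777777655444444334344
262 544444444456677777778abbbbcbbbaa98655555555555789abbbbbbbba765567777654333344444
266 444444444567777777678ab97679bb85666655555555688877aaa889aba732456777776544444444
270 4444444456777777766558bbbb9877777655666555678889aabbbbbbba8666666677766554433444
```

```bash
python3 - <<'E'
from h import *
c=cam('top'); g=cv2.cvtColor(c['img'],cv2.COLOR_RGB2GRAY).astype(np.float32)
for rad in (.038,.054):
    print(rad,[(a,int(g[tuple(np.round(proj(c,[.585+rad*np.cos(np.radians(a)),-.0575+rad*np.sin(np.radians(a)),.046])[::-1]).astype(int))])) for a in range(0,360,4)])
im=c['img'][225:310,85:265].astype(int); m=((im.max(2)-im.min(2))<25)&(im.max(2)>40)&(im.max(2)<140)
n,l,s,ce=cv2.connectedComponentsWithStats(m.astype(np.uint8)); i=1+s[1:,4].argmax(); print('spanner blob',s[i]+[85,225,0,0,0])
E
```

```text
0.038 [(0, 73), (4, 73), (8, 73), (12, 72), (16, 72), (20, 70), (24, 70), (28, 68), (32, 67), (36, 65), (40, 64), (44, 63), (48, 61), (52, 59), (56, 56), (60, 53), (64, 48), (68, 46), (72, 66), (76, 89), (80, 76), (84, 160), (88, 228), (92, 240), (96, 241), (100, 241), (104, 242), (108, 242), (112, 242), (116, 242), (120, 242), (124, 241), (128, 242), (132, 242), (136, 242), (140, 242), (144, 242), (148, 242), (152, 241), (156, 241), (160, 241), (164, 240), (168, 239), (172, 240), (176, 241), (180, 241), (184, 241), (188, 239), (192, 239), (196, 240), (200, 241), (204, 168), (208, 106), (212, 76), (216, 77), (220, 105), (224, 224), (228, 235), (232, 234), (236, 176), (240, 165), (244, 165), (248, 156), (252, 112), (256, 33), (260, 27), (264, 50), (268, 50), (272, 52), (276, 46), (280, 44), (284, 53), (288, 57), (292, 59), (296, 61), (300, 63), (304, 64), (308, 66), (312, 68), (316, 68), (320, 69), (324, 70), (328, 71), (332, 72), (336, 72), (340, 72), (344, 73), (348, 72), (352, 73), (356, 72)]
0.054 [(0, 80), (4, 80), (8, 80), (12, 79), (16, 79), (20, 79), (24, 76), (28, 77), (32, 7
[... 246 characters left out ...]
4, 242), (128, 236), (132, 113), (136, 92), (140, 88), (144, 90), (148, 123), (152, 140), (156, 139), (160, 140), (164, 139), (168, 140), (172, 139), (176, 138), (180, 140), (184, 139), (188, 138), (192, 133), (196, 130), (200, 136), (204, 133), (208, 99), (212, 101), (216, 99), (220, 101), (224, 92), (228, 92), (232, 90), (236, 93), (240, 90), (244, 91), (248, 90), (252, 86), (256, 37), (260, 28), (264, 27), (268, 26), (272, 29), (276, 50), (280, 57), (284, 58), (288, 63), (292, 66), (296, 67), (300, 70), (304, 72), (308, 74), (312, 75), (316, 76), (320, 77), (324, 78), (328, 79), (332, 79), (336, 80), (340, 81), (344, 80), (348, 81), (352, 81), (356, 81)]
spanner blob [159 241  22  53 591]
```

The top view puts hole B at 214° and the lug at 124° directly against the post. The cone is upright and centred, and the spanner is on its rest.

```bash
python3 -c "
from workcell import bot
print(bot.finish_job())"
```

```text
the job is handed in; nothing more can be done
None
```

I handed the job in at about 22.5 s: the ring is turned anticlockwise to its open stop, the spanner is back on its rest, and the white cone stands upright in the middle of the pan; the bystanders were not re-checked afterwards, and no verdict was shown.

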